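Find the high spot of a worn felt wheel on a truing stand

ROBOT

A 6-joint arm with a two-finger parallel gripper is mounted at the origin on a cart in front of the work surface, level with it; the furniture and walls round the work are solid. World frame = base frame: x ahead of the robot, y to its left, z up, the work surface at z = 0. Lengths are in m, angles in rad, forces in N, time in s.
With the tool pointing down it reaches from about 0.275 to 0.825 m from the base axis. Payload 4.9 kg.
Tool frame: the origin (TCP) lies midway between the tips of the shut fingers; the grasp point (between the pads) lies 19 mm behind it (grip_point_offset is the distance from the TCP to the grasp point, in m); z points along the fingers, x is the direction in which the jaws open and shut, and the axes are right-handed (so a half turn about z gives the same grasp; the last joint's range is limited). The gripper opens to 85 mm and grips with 20 to 120 N. Pads are 22 mm wide; open, the fingers measure 114 mm over their backs; the gripper's body (76 mm by 85 mm) begins 54 mm behind the grasp point. The pads swing forward as they close: fully open they stand 13 mm farther back than shut.
Start: joints at [-1.259, 0.326, -0.193, 1.052, 0, 1.437], TCP at [0.237, -0.496, 0.231] pointing down, gripper open.
Joint ranges: [-2.65, 2.65], [-0.97, 1.79], [-1.3, 1.35], [-1.93, 2.1], [-1.47, 1.37], [-3.14, 3.14]. Speed limits (rad/s): [2.57, 2.57, 3.14, 3.14, 3.14, 3.14].

INTERFACE

Orientations are given as a rotation vector (axis times angle).
In Python, from cell import * gives the robot as it stands. Calls block until the motion is done:
- movep(position, orientation): joint-space move of the TCP to a pose.
- move_l(position, velocity=0.15, rot=None, until_force=None): straight line of the TCP; rot=None keeps the orientation; velocity is the mean speed in m/s. With until_force (N) it stops when the force on the tool has changed by that much, and returns True; else False.
- set_joints(angles): joint-space move.
- let_go() and grab(newtons=None): open the fingers fully, or close them until they stop; newtons is the grip in N (None keeps the last).
- sleep(seconds).
- ik(position, orientation): joint angles nearest the present ones, or None.
- get_state(): the state.
- grab_frame(name): name is "side" or "top"; returns a dict with "img" (400x640x3 uint8, red, green, blue), "fx", "fy", "cx", "cy" (pixels), "cam_to_world" (4x4, takes a point from camera to world coordinates). Camera axes: x right, y down, z forward; pixel columns grow to the right and rows downward; lengths in m; the calibration is good to about 2 mm. A picture is of the moment at which its call begins. There is no depth.
A pose or a line that the arm cannot do raises MotionError and nothing moves.
- sign_off(): hands the job in, once; it reports no verdict.
Trained networks look in the newest picture that a camera, given by its name, has taken for a name from the list of things; names that differ only in an ending like _2 or _b are one class to them, and where a whole thing is asked for, a point or a joint stands for the part that bears it (a point fixed in the world has none). Each returns a list of dicts, best first, with "score" (0 to 1); they miss things now and then, are a little off and sometimes report something else, mostly with a low value. They report only what shows in the picture. A call takes as long as a camera call.
- spot_in(camera, name): "centre" ([column, row] in pixels, amid what is visible of it).
- silhouettes(camera, name): "mask" (400x640 bool, what is visible of it) and "centre" ([column, row] in pixels, amid what is visible of it).
- tip_of(camera, name): "centre" ([column, row] in pixels: a listed point, or the origin of a listed thing).
The state is a dict: "clock": time; "q": joint angles; "joint_velocities": joint speeds; "tau": joint torques, N m; "position": TCP position; "eef_rot": TCP orientation; "contact_force": force on the tool from outside, world axes, zero at the start; "wrist_torque": the same for the moment, N m; "finger_gap": opening from 0.0 (shut) to 1.0 (fully open).
Only numpy, scipy, OpenCV 4.12 (cv2) and the standard library are available. Lean on these libraries where they do the work, as an engineer would, in place of code of your own. Each camera call takes 0.05 s, during which the arm holds its last target.

TASK

The felt polishing wheel on the truing stand has worn out of round and is to be dressed at its highest spot. Swing the sprung feeler in against the rim as far as it goes, then turn the wheel slowly with its crank knob, feeling for the place where it drags most (there is a lesser one too), and leave the wheel standing with the highest spot under the feeler ball. The spindle sits in soft rubber, so never force it sideways, and leave the tweezers, loupe and tin where they lie.

Things in the scene. Friction and masses are not known exactly. Their poses are not given: they have to be found in the camera images.
- stand: Truing stand, fixed: grey-green base plate 130 x 200 x 12 mm with a felt wheel on an upright spindle. Origin on the spindle axis at the underside; z up along the axis; -y points from the axis to the feeler's pivot post, 108.5 mm away. The beige wheel is 120 mm across, 14 mm thick, mid-height z = 55 mm, with one highest spot about 4 mm proud over some 50 degrees of rim and a lesser one about 1 mm proud; where is not known.
- spindle_axis (a point): Point on the spindle axis at the top of the hub nut, 78.5 mm above the stand's underside. The bearing is rubber-mounted and gives sideways about 1 mm for every 10 N on the spindle (the feeler alone bends it up to 0.9 mm); unloaded it stands over the stand's origin.
- knob_center (a point): Centre of the crank knob: black upright cylinder, 17 mm across and 36 mm tall (18 mm above and below this point), free to spin on its pin, 40 mm from the spindle axis on a flat arm whose top is 72.5 mm above the stand's underside. Turning the wheel by it takes 1 to 2 N where the rim is round, about 3 N at the lesser spot and 5 to 8 N at the highest; the wheel stays where it is left.
- spindle (a joint): Angle of the crank and wheel about the stand's z axis (rad, grows anticlockwise from above, no limits); 0 when the knob lies towards the stand's +x. It does not tell where the high spot is.
- feeler_arm (a joint): Swing of the feeler arm about its upright pivot (rad, anticlockwise from above): 0 parked, 1.0 at its stop, where it points from the pivot straight at the spindle axis with the ball on the rim. Stiff: it stays where it is left and takes about 8 N at the tab, up to 15 N as the ball rides on to the rim.
- tab (a point): On the red upright tab at the tail of the feeler arm: cylinder 11 mm across, from 52 to 78 mm above the stand's underside (this point at 70 mm), 38 mm from the pivot on the side away from the ball. To swing the feeler in, push it round the pivot towards the stand's +x; at the stop it lies at x = 0, y = -146.5 mm in the stand's frame.
- feeler_ball_center (a point): Centre of the feeler's dark red ball, 8 mm across, 55 mm above the stand's underside, on a sprung plunger (2 N/mm) that gives along the arm. With the arm at its stop the rim pushes the ball out along the stand's -y: y is about -63.8 mm where the rim is round, -64.5 at the lesser spot and -66.6 with the top of the highest spot under it.
- loupe: Folding loupe lying on the board, 22 x 33 x 12 mm, origin at the centre of its underside. Leave it where it is.
- tweezers: Steel tweezers lying on the board, 124 mm long, 12 mm wide, 9 mm high, origin at the centre of the underside. Leave them where they are.
- round_tin: Black round tin standing on the board, 62 mm across, 26 mm high, origin at the centre of its underside. Leave it where it is.

How it is judged:
On the way:
1. the feeler arm is swung in to its stop (value of joint feeler_arm above 0.93 rad), for 0.2 s.
At the end, for the whole second after the job is handed in: The feeler arm is at its stop (within 0.07 rad), the wheel is at rest, and the rim holds the feeler ball at least 66.0 mm out from the spindle axis, which is so only with the highest spot within about 11 degrees of the feeler (value of joint feeler_arm above 0.93 rad and y of feeler_ball_center in the frame of stand below -0.066 m and velocity of joint spindle between -0.05 and 0.05 rad/s); the robot touches nothing.
It fails at once if the spindle is pushed sideways by more than 2.5 mm in its rubber bearing (horizontal distance between spindle_axis and stand above 0.0025 m).
It fails at once if the wheel is spun faster than 6 rad/s (velocity of joint spindle above 6 rad/s or velocity of joint spindle below -6 rad/s).
It fails at once if the loupe is moved by more than 15 mm (distance of loupe from where it was at the start of the episode above 0.015 m).
It fails at once if the tweezers are moved by more than 15 mm (distance of tweezers from where it was at the start of the episode above 0.015 m).
It fails at once if the tin is moved by more than 15 mm (distance of round_tin from where it was at the start of the episode above 0.015 m).
It also fails if it takes over 70 s, if anything falls off the work surface, if the arm or the gripper's body presses on something with over 40 N, if the wrist force passes 120 N, or if a joint passes its speed limit or range.

## Working session

There is one attempt and no reset: what is moved stays moved. The work goes in short steps, each a Python script; the robot and the scene stay as the last script left them, time stands still between calls to the robot, and variables do not carry over. Pictures are saved under pics/ and viewed, and the job is handed in when it is done.

```bash
mkdir -p pics; ls; python3 - <<'E'
from cell import *
import cv2
s=get_state();print(s['clock'],s['position'],s['eef_rot'],s['contact_force'],s['finger_gap'])
for c in ['top','side']:
    f=grab_frame(c);cv2.imwrite(f'pics/{c}0.png',f['img'][:,:,::-1])
    print(c,f['fx'],f['fy'],f['cx'],f['cy'],f['cam_to_world'].tolist() if hasattr(f['cam_to_world'],'tolist') else f['cam_to_world'])
    for n in ['stand','spindle_axis','knob_center','tab','feeler_ball_center','loupe','tweezers','round_tin']:
        print(n,[(r['centre'],round(r['score'],2)) for r in tip_of(c,n)[:2]])
print(get_state()['clock'])
E
```

```text
pics
0.0 [ 0.23698812 -0.49569619  0.2305035 ] [-2.65660692e+00  1.67483586e+00  2.03591339e-03] [ 0.01610675 -0.10235889  0.84152765] 1.0004182763608336
top 506.86004329541527 506.86004329541527 326.7370299714556 202.6768399923758 [[-0.028636472773798397, -0.9975916811823518, 0.06317270029723683, 0.44684067201213234], [-0.9994802353828534, 0.029512181954706364, 0.012972671093816968, -0.2046608678603859], [-0.014805792991648756, -0.06276837382027119, -0.9979182931191548, 0.9275672467313707], [0.0, 0.0, 0.0, 1.0]]
stand [([324.9, 204.5], 0.95)]
spindle_axis [([326.9, 200.2], 0.92)]
knob_center [([336.4, 180.3], 0.45)]
tab []
feeler_ball_center [([376.2, 196.8], 0.58), ([324.3, 200.3], 0.49)]
loupe [([268.1, 220.4], 0.63), ([270.8, 168.4], 0.47)]
tweezers [([328.0, 261.1], 0.58)]
round_tin [([267.0, 171.1], 0.73)]
side 410.83809610280144 410.83809610280144 313.8071019816009 196.95890578625728 [[0.9969421475752883, -0.04542503734253804, 0.06358396315425204, 0.43030770747225483], [-0.07795087223182552, -0.5210535520769526, 0.8499569738441399, -0.9171809483164055], [-0.005478677419767588, -0.8523143562386003, -0.5230011684913435, 0.5127414141776168], [0.0, 0.0, 0.0, 1.0]]
stand [([326.6, 221.1], 0.95)]
spindle_axis [([323.3, 192.2], 0.97)]
knob_center [([343.2, 190.5], 0.52)]
tab [([290.2, 226.9], 0.88)]
feeler_ball_center [([332.0, 224.3], 0.6)]
loupe []
tweezers [([342.8, 191.3], 0.42)]
round_tin [([345.6, 195.0], 0.73)]
0.9
```

View pics/top0.png

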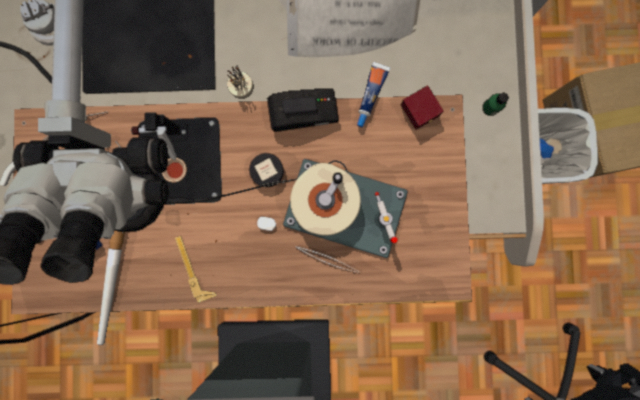

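View pics/side0.png

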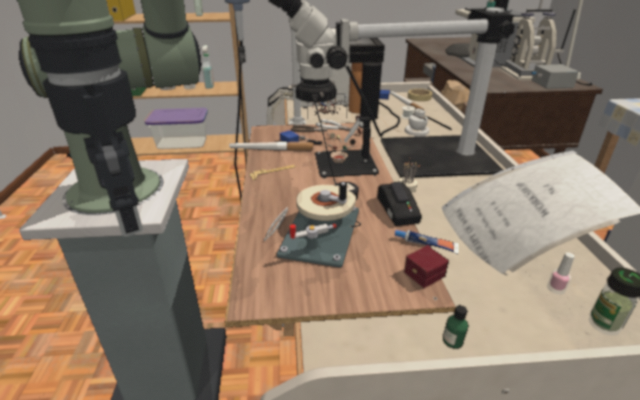

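```bash
cat > h.py <<'E'
import numpy as np, cv2
def ray(f,px,z):
    T=np.array(f['cam_to_world']);d=T[:3,:3]@np.array([(px[0]-f['cx'])/f['fx'],(px[1]-f['cy'])/f['fy'],1])
    o=T[:3,3];return o+d*(z-o[2])/d[2]
def proj(f,p):
    T=np.array(f['cam_to_world']);c=T[:3,:3].T@(np.array(p)-T[:3,3])
    return np.array([f['fx']*c[0]/c[2]+f['cx'],f['fy']*c[1]/c[2]+f['cy']])
def tri(fs,pxs):
    A=np.zeros((3,3));b=np.zeros(3)
    for f,px in zip(fs,pxs):
        T=np.array(f['cam_to_world']);d=T[:3,:3]@np.array([(px[0]-f['cx'])/f['fx'],(px[1]-f['cy'])/f['fy'],1]);d/=np.linalg.norm(d)
        P=np.eye(3)-np.outer(d,d);A+=P;b+=P@T[:3,3]
    return np.linalg.solve(A,b)
E
python3 - <<'E'
from cell import *
from h import *
ft=grab_frame('top');fs=grab_frame('side')
for f,c,b in((ft,'top',(250,140,180,130)),(fs,'side',(250,160,140,120))):
    x,y,w,h=b;im=f['img'][y:y+h,x:x+w,::-1];cv2.imwrite(f'pics/{c}z.png',cv2.resize(im,None,fx=4.4,fy=4.4,interpolation=cv2.INTER_CUBIC))
for n,z in (('stand',0),('spindle_axis',.0785),('knob_center',.09),('tab',.07),('feeler_ball_center',.055)):
    for c,f in(('top',ft),('side',fs)):
        for r in tip_of(c,n)[:2]: print(n,c,round(r['score'],2),r['centre'],ray(f,r['centre'],z).round(4))
        if n=='stand':
            for r in silhouettes(c,n)[:1]:
                m=r['mask'];print(m.sum());np.save(f'm_{c}.npy',m)
# dark plate corners in top
m=np.load('m_top.npy').astype('uint8')
cs,_=cv2.findContours(m,0,2);cc=np.vstack(cs);rr=cv2.minAreaRect(cc);print(rr)
for p in cv2.boxPoints(rr):print(p,ray(ft,p,.012).round(4))
E
```

```text
stand top 0.78 [323.1, 201.8] [ 0.5074 -0.186   0.    ]
7848
stand side 0.74 [322.3, 222.1] [ 0.5029 -0.1895  0.    ]
4891
spindle_axis top 0.93 [327.1, 199.9] [ 0.5052 -0.1944  0.0785]
spindle_axis side 0.7 [322.7, 189.1] [ 0.504  -0.1818  0.0785]
knob_center top 0.43 [337.7, 176.7] [ 0.5425 -0.2132  0.09  ]
tab top 0.73 [326.2, 197.6] [ 0.5098 -0.1928  0.07  ]
tab top 0.57 [392.3, 236.8] [ 0.4403 -0.3023  0.07  ]
tab side 0.79 [292.4, 227.2] [ 0.4366 -0.3003  0.07  ]
feeler_ball_center top 0.35 [377.3, 195.7] [ 0.5115 -0.2808  0.055 ]
feeler_ball_center side 0.73 [341.8, 189.3] [ 0.5497 -0.1466  0.055 ]
feeler_ball_center side 0.61 [332.9, 225.7] [ 0.5141 -0.2812  0.055 ]
((346.1226501464844, 207.32077026367188), (113.87190246582031, 74.44942474365234), 15.94539737701416)
[281.15097 227.47171] [ 0.4624 -0.1091  0.012 ]
[301.6038  155.88681] [ 0.5915 -0.1494  0.012 ]
[411.09433 187.16983] [ 0.5284 -0.3461  0.012 ]
[390.6415  258.75473] [ 0.4006 -0.3045  0.012 ]
```

View pics/topz.png

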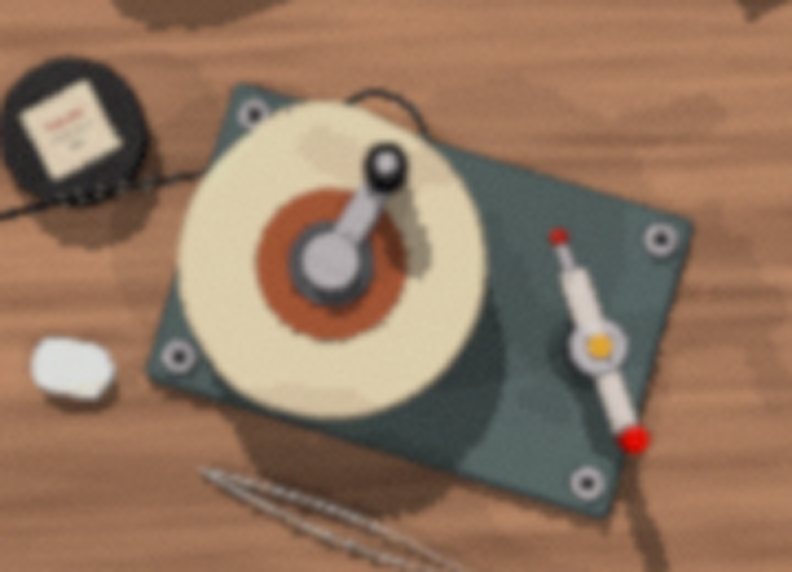

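View pics/sidez.png

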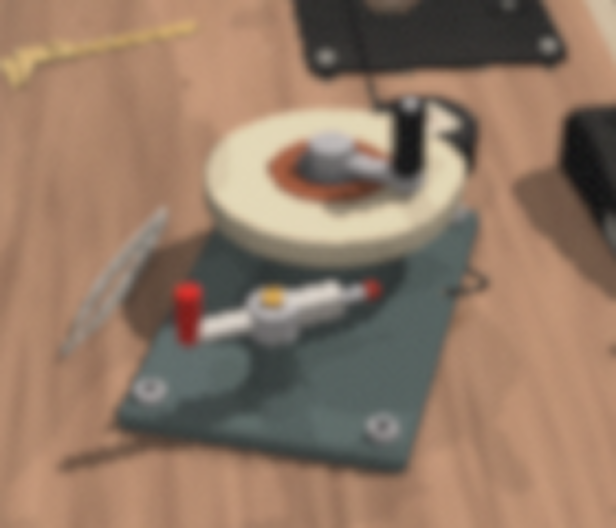

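```bash
cat >> h.py <<'E'
E
python3 - <<'E'
from cell import *
from h import *
ft=grab_frame('top')
np.save('ft.npy',ft,allow_pickle=True)
Z=lambda x,y:((x+.5)/4.4-.5+250,(y+.5)/4.4-.5+140)
A=ray(ft,Z(331,261),.0785)
print('axis',A.round(4))
cor=[ray(ft,Z(*p),.012) for p in((238,85),(693,218),(608,517),(148,378))]
print(np.round(cor,4),[np.linalg.norm(cor[i]-cor[(i+1)%4]).round(4) for i in range(4)])
my=(cor[1]-cor[0])+(cor[2]-cor[3]);print('-y dir deg',np.degrees(np.arctan2(my[1],my[0])))
mx=(cor[0]-cor[3])+(cor[1]-cor[2]);print('+x dir deg',np.degrees(np.arctan2(mx[1],mx[0])))
print('pivot',ray(ft,Z(599,346),.065),'tabtop',ray(ft,Z(635,439),.078),'ball',ray(ft,Z(559,237),.055))
print('knobtop',ray(ft,Z(386,160),.1085))
# radial profile of rim at z=.062 around axis
img=ft['img'].astype(float)
hsv=cv2.cvtColor(ft['img'],cv2.COLOR_RGB2HSV)
g=cv2.cvtColor(ft['img'],cv2.COLOR_RGB2GRAY).astype(np.float32)
for a in range(0,360,10):
    rs=np.arange(.05,.075,.0005);v=[]
    for r in rs:
        p=proj(ft,A[:2].tolist()+[.062]+0*np.zeros(3) if False else [A[0]+r*np.cos(np.radians(a)),A[1]+r*np.sin(np.radians(a)),.062])
        v.append(cv2.getRectSubPix(g,(1,1),(float(p[0]),float(p[1])))[0,0])
    v=np.array(v);hi=v[:8].mean();lo=v[-8:].mean();th=(hi+lo)/2
    i=np.argmax(v<th);print(a,round(1000*rs[i],1),end=' | ')
E
```

```text
axis [ 0.507  -0.1906  0.0785]
[[ 0.5858 -0.1531  0.012 ]
 [ 0.525  -0.3388  0.012 ]
 [ 0.4037 -0.2995  0.012 ]
 [ 0.4658 -0.113   0.012 ]] [np.float64(0.1954), np.float64(0.1275), np.float64(0.1966), np.float64(0.1266)]
-y dir deg -108.27493490935804
+x dir deg -18.21133787161048
pivot [ 0.47197765 -0.29292553  0.065     ] tabtop [ 0.43595104 -0.30395342  0.078     ] ball [ 0.51542198 -0.27983816  0.055     ]
knobtop [ 0.54161558 -0.21247495  0.1085    ]
0 64.0 | 10 63.5 | 20 63.5 | 30 61.5 | 40 60.0 | 50 60.0 | 60 61.5 | 70 61.5 | 80 60.0 | 90 59.5 | 100 60.0 | 110 60.0 | 120 59.0 | 130 60.5 | 140 61.0 | 150 60.5 | 160 59.5 | 170 59.5 | 180 59.5 | 190 59.5 | 200 59.5 | 210 59.5 | 220 59.5 | 230 59.5 | 240 59.5 | 250 59.5 | 260 59.5 | 270 59.5 | 280 59.5 | 290 60.0 | 300 60.0 | 310 59.5 | 320 59.5 | 330 50.0 | 340 61.0 | 350 62.0 |
```

```bash
cat >> h.py <<'E'
from scipy.spatial.transform import Rotation as R
A=np.array([.507,-.1906]); D0=np.radians(-108.25)
u=lambda a:np.array([np.cos(a),np.sin(a)])
PIV=A+.1085*u(D0)
def rot(psi):
    x=np.r_[u(psi),0];z=np.array([0,0,-1.]);return R.from_matrix(np.c_[x,np.cross(z,x),z]).as_rotvec()
def tabpose(q,gap,z=.060,flip=0):
    th=D0+q-1
    p=PIV+.038*u(th)-(.0165+gap)*u(th+np.pi/2)
    return np.r_[p,z],rot(th+flip*np.pi)
E
python3 - <<'E'
from cell import *
from h import *
for fl in(0,1):
  for q in(0,.5,1):
    print(fl,q,np.round(ik(*tabpose(q,.02,flip=fl)) if ik(*tabpose(q,.02,flip=fl)) is not None else 9,2))
# knob range
for k in range(-20,-180,-30):
  for fl in (0,1):
    a=np.radians(k);p=np.r_[A+.04*u(a)+.0195*u(a+np.pi/2),.084]
    j=ik(p,rot(a+fl*np.pi));print(k,fl,None if j is None else np.round(j,2))
print(get_state()['clock'])
E
```

```text
0 0 [-0.71  0.43 -0.53  0.6   0.   -2.53]
0 0.5 [-0.75  0.44 -0.51  0.61  0.   -3.08]
0 1 [-0.78  0.47 -0.46  0.64 -0.    2.68]
1 0 [-0.71  0.43 -0.53  0.6   0.    0.61]
1 0.5 [-0.75  0.44 -0.51  0.61  0.    0.07]
1 1 [-0.78  0.47 -0.46  0.64  0.   -0.46]
-20 0 [-0.45  0.52 -0.3   0.75  0.    1.47]
-20 1 [-0.45  0.52 -0.3   0.75  0.   -1.67]
-50 0 [-0.49  0.53 -0.29  0.76  0.    1.95]
-50 1 [-0.49  0.53 -0.29  0.76  0.   -1.19]
-80 0 [-0.53  0.51 -0.31  0.75  0.    2.44]
-80 1 [-0.53  0.51 -0.31  0.75  0.   -0.7 ]
-110 0 [-0.56  0.49 -0.35  0.73  0.    2.93]
-110 1 [-0.56  0.49 -0.35  0.73  0.   -0.21]
-140 0 [-0.58  0.45 -0.41  0.7   0.   -2.85]
-140 1 [-0.58  0.45 -0.41  0.7   0.    0.29]
-170 0 [-0.57  0.42 -0.47  0.68 -0.   -2.32]
-170 1 [-0.57  0.42 -0.47  0.68 -0.    0.82]
1.65
```

```bash
python3 - <<'E'
from cell import *
from h import *
grab(30)
p,r=tabpose(0,.02,.16,1); movep(p,r)
p,r=tabpose(0,.02,.060,1); move_l(p,.15)
s=get_state();f0=np.array(s['contact_force']);print(s['clock'],s['position'],f0.round(2),s['finger_gap'])
h=move_l(tabpose(0,-.004,.06,1)[0],.04,until_force=5)
s=get_state();print(h,s['position'],(np.array(s['contact_force'])-f0).round(2),s['clock'])
# contact offset
p0=tabpose(0,0,.06,1)[0];t=u(D0-1+np.pi/2);print('gap along t',(p0-s['position'])[:2]@t)
f=grab_frame('top');cv2.imwrite('pics/t1.png',cv2.resize(f['img'][140:270,250:430,::-1],None,fx=4,fy=4))
f=grab_frame('side');cv2.imwrite('pics/s1.png',cv2.resize(f['img'][130:280,200:400,::-1],None,fx=4,fy=4))
E
```

```text
4.4 [ 0.42741712 -0.26858667  0.06059741] [1.09 0.5  0.86] 0.0034045635482143257
True [ 0.43255424 -0.28921977  0.05981756] [-0.33 -0.95 -0.48] 4.9583
gap along t -0.0021164601933433246
```

View pics/t1.png

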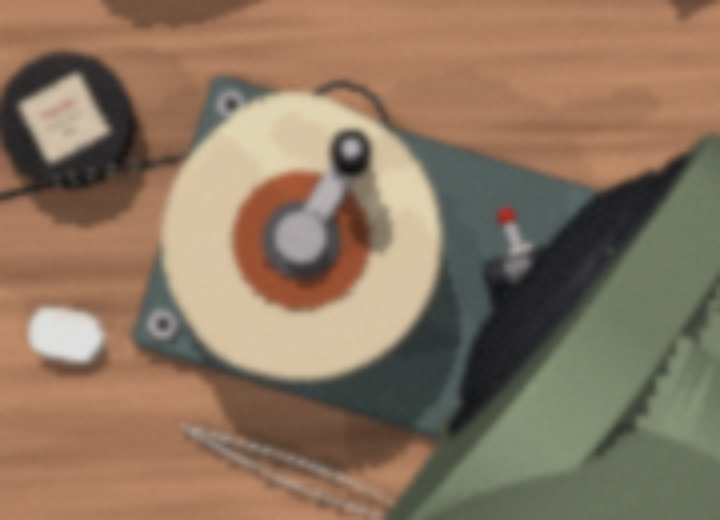

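View pics/s1.png

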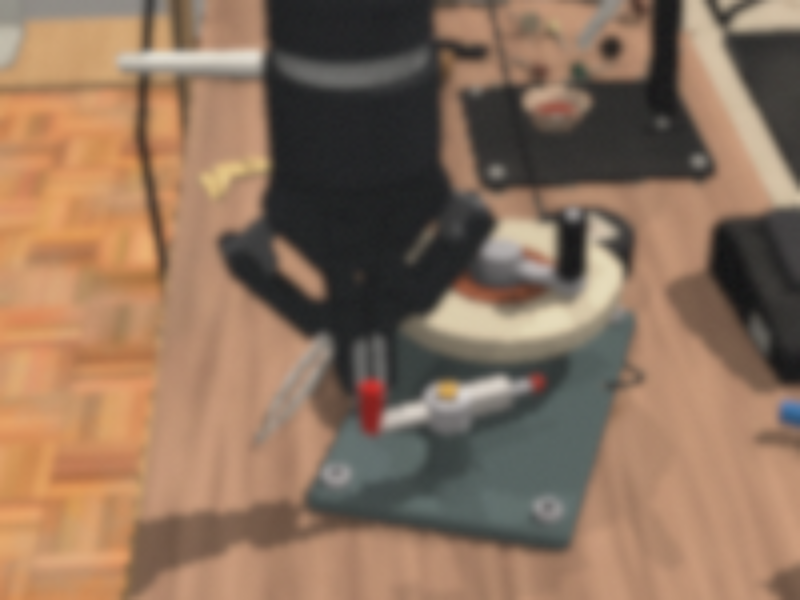

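```bash
python3 - <<'E'
from cell import *
from h import *
f0=np.array([1.09,.5,.86])
gap=-.002
for q in np.arange(.1,1.061,.08):
    q=min(q,1.06)
    p,r=tabpose(q,gap,.06,1)
    h=move_l(p,.03,rot=r,until_force=28)
    s=get_state();F=np.array(s['contact_force'])-f0;th=D0+q-1
    e=(p-s['position'])[:2]
    print(round(q,2),h,'Ft %.1f Fr %.1f Fz %.1f'%(F[:2]@u(th+np.pi/2),F[:2]@u(th),F[2]),'err t %.4f'%(e@u(th+np.pi/2)),round(s['clock'],2))
    if h or np.linalg.norm(F)>28: break
f=grab_frame('top');cv2.imwrite('pics/t2.png',cv2.resize(f['img'][140:270,250:430,::-1],None,fx=4,fy=4))
f=grab_frame('side');cv2.imwrite('pics/s2.png',cv2.resize(f['img'][130:280,200:400,::-1],None,fx=4,fy=4))
E
```

```text
0.1 False Ft -5.7 Fr 0.2 Fz 1.3 err t 0.0021 5.36
0.18 False Ft -6.5 Fr -1.0 Fz 1.5 err t 0.0026 5.62
0.26 False Ft -5.5 Fr 0.3 Fz 1.3 err t 0.0029 5.88
0.34 False Ft -6.2 Fr 0.1 Fz 1.3 err t 0.0030 6.13
0.42 False Ft -7.0 Fr 0.2 Fz 2.2 err t 0.0032 6.39
0.5 False Ft -7.9 Fr 0.2 Fz 1.0 err t 0.0032 6.65
0.58 False Ft -7.0 Fr -0.4 Fz 1.6 err t 0.0032 6.91
0.66 False Ft -7.1 Fr 0.3 Fz 1.6 err t 0.0032 7.17
0.74 False Ft -7.7 Fr 1.2 Fz 1.6 err t 0.0031 7.42
0.82 False Ft -7.2 Fr -0.5 Fz 1.6 err t 0.0031 7.68
0.9 False Ft -6.8 Fr -0.5 Fz 1.4 err t 0.0031 7.94
0.98 False Ft -8.5 Fr -0.2 Fz 2.0 err t 0.0033 8.2
1.06 False Ft -15.2 Fr -0.2 Fz 6.9 err t 0.0063 8.46
```

View pics/s2.png

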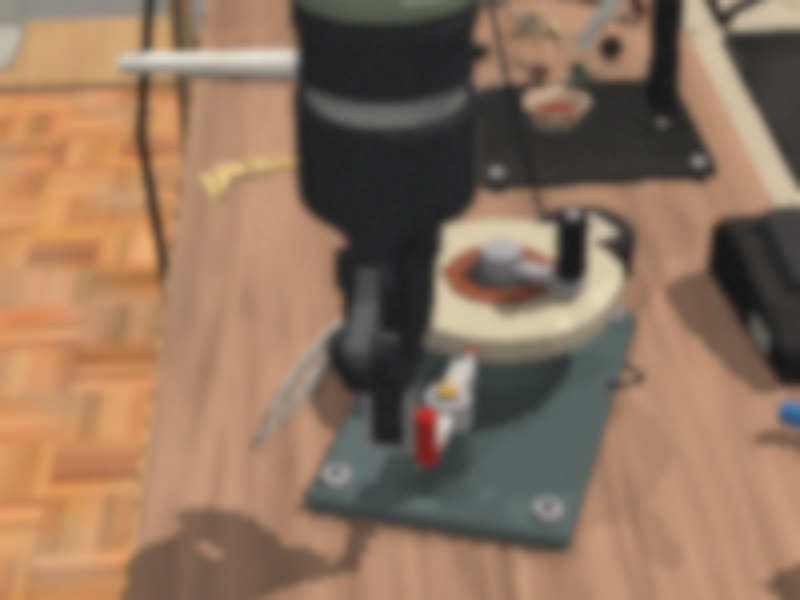

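```bash
python3 - <<'E'
from cell import *
from h import *
f0=np.array([1.09,.5,.86])
th=D0;p1,r=tabpose(1.0,0,.06,1)
for k in range(1,16):
    p=p1.copy();p[:2]+=(.005+.0025*k)*u(th+np.pi/2)
    h=move_l(p,.03,rot=r)
    sleep(.1)
    s=get_state();F=np.array(s['contact_force'])-f0
    x=(s['position']-p1)[:2]@u(th+np.pi/2)
    print(k,'Ft %.1f Fr %.1f Fz %.1f'%(F[:2]@u(th+np.pi/2),F[:2]@u(th),F[2]),'adv %.2f mm'%(1e3*x),round(s['clock'],2))
    if F[:2]@u(th+np.pi/2)<-26: break
f=grab_frame('top');cv2.imwrite('pics/t3.png',cv2.resize(f['img'][140:270,250:430,::-1],None,fx=4,fy=4))
f=grab_frame('side');cv2.imwrite('pics/s3.png',cv2.resize(f['img'][130:280,200:400,::-1],None,fx=4,fy=4))
E
```

```text
1 Ft -22.9 Fr 0.6 Fz 14.6 adv -1.80 mm 8.92
2 Ft -29.4 Fr 1.2 Fz 18.8 adv -1.63 mm 9.27
```

View pics/s3.png

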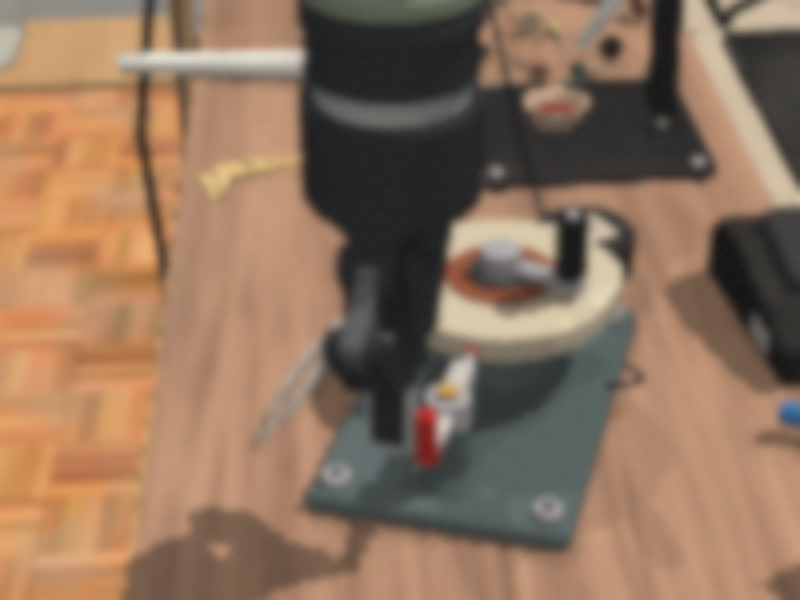

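```bash
python3 - <<'E'
from cell import *
from h import *
f0=np.array([1.09,.5,.86])
th=D0;p1,r=tabpose(1.0,0,.06,1)
for k in (3.5,5):
    p=p1.copy();p[:2]+=(.005+.0025*k)*u(th+np.pi/2)
    h=move_l(p,.03,rot=r)
    sleep(.1)
    s=get_state();F=np.array(s['contact_force'])-f0
    x=(s['position']-p1)[:2]@u(th+np.pi/2)
    print(k,'Ft %.1f'%(F[:2]@u(th+np.pi/2)),'adv %.2f mm'%(1e3*x),s['position'][2],round(s['clock'],2))
move_l(tabpose(1.0,.03,.06,1)[0],.15)
move_l(tabpose(1.0,.03,.16,1)[0],.2)
# to above knob start, CW push
a=np.radians(-32);p=np.r_[A+.04*u(a)+.045*u(a+np.pi/2),.16]
movep(p,rot(a+np.pi))
print(get_state()['clock'])
f=grab_frame('top');cv2.imwrite('pics/t4.png',cv2.resize(f['img'][140:270,250:430,::-1],None,fx=4,fy=4))
f=grab_frame('side');cv2.imwrite('pics/s4.png',cv2.resize(f['img'][160:260,250:390,::-1],None,fx=5.5,fy=5.5))
E
```

```text
3.5 Ft -37.3 adv -1.44 mm 0.05841280878710402 9.74
5 Ft -47.2 adv -1.26 mm 0.05835453724276628 10.12
12.15
```

View pics/s4.png

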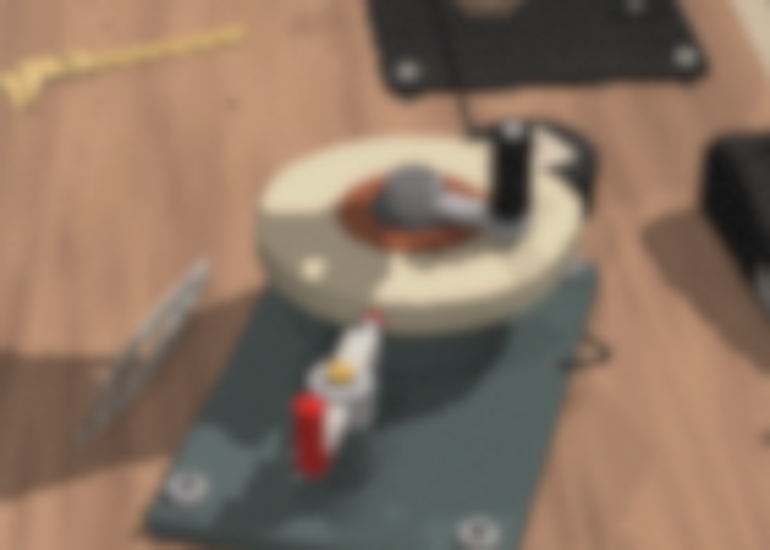

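View pics/t4.png

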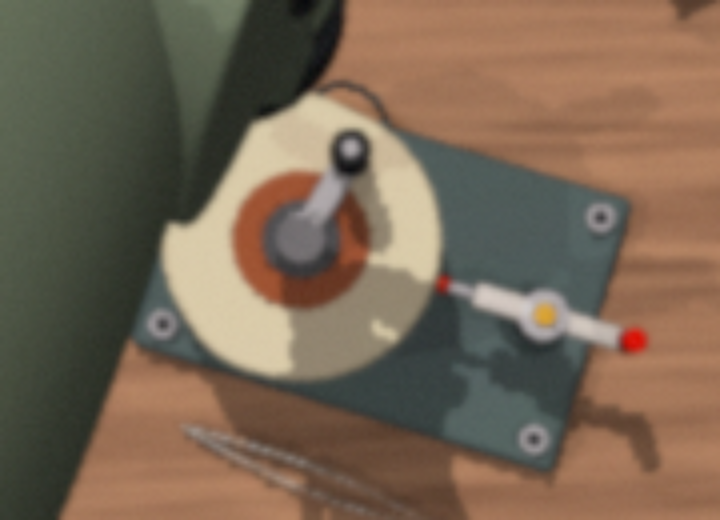

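```bash
cat >> h.py <<'E'
def kp(a,gap,z=.082,sgn=1,flip=1):
    "sgn=+1: paddle on CCW side of knob (pushes CW)"
    return np.r_[A+.04*u(a)+sgn*(.0195+gap)*u(a+np.pi/2),z],rot(a+flip*np.pi)
def knobang(pos,a,sgn=1):
    t=(np.array(pos)[:2]-A)@u(a+np.pi/2)-sgn*.0195
    return np.degrees(a+np.arcsin(np.clip(t/.04,-1,1)))
E
python3 - <<'E'
from cell import *
from h import *
a=np.radians(-32)
move_l(kp(a,.025,.12)[0],.2); move_l(kp(a,.025)[0],.08); sleep(.15)
f0=np.array(get_state()['contact_force']);np.save('f0k.npy',f0);print(f0.round(2))
move_l(kp(a,.008)[0],.05)
d=-32;
while d>-90:
    d-=5;a=np.radians(d)
    p,r=kp(a,0);h=move_l(p,.025,rot=r,until_force=18)
    s=get_state();F=np.array(s['contact_force'])-f0
    print(d,h,'Ft %.1f Fr %.1f Fz %.1f'%(F[:2]@u(a+np.pi/2),F[:2]@u(a),F[2]),'knob %.1f'%knobang(s['position'],a),round(s['clock'],2))
    if h: break
f=grab_frame('top');cv2.imwrite('pics/t5.png',cv2.resize(f['img'][140:270,250:430,::-1],None,fx=4,fy=4))
f=grab_frame('side');cv2.imwrite('pics/s5.png',cv2.resize(f['img'][130:260,250:390,::-1],None,fx=4.5,fy=4.5))
E
```

```text
[0.22 0.46 0.37]
-37 False Ft 0.2 Fr 0.4 Fz -1.2 knob -37.2 14.48
-42 False Ft -0.4 Fr 0.2 Fz -0.4 knob -41.9 14.79
-47 False Ft -0.1 Fr -0.0 Fz -0.3 knob -47.0 15.1
-52 False Ft 0.8 Fr 0.1 Fz -1.3 knob -52.0 15.41
-57 False Ft 0.7 Fr -0.5 Fz -0.1 knob -57.1 15.72
-62 False Ft -0.3 Fr 1.2 Fz -0.4 knob -62.1 16.02
-67 False Ft 0.5 Fr 0.9 Fz -0.3 knob -67.0 16.33
-72 False Ft 0.6 Fr 0.2 Fz 0.8 knob -72.0 16.64
-77 False Ft 0.8 Fr 0.5 Fz -0.5 knob -77.0 16.95
-82 False Ft 0.5 Fr -0.4 Fz -0.5 knob -82.0 17.26
-87 False Ft 0.0 Fr 1.8 Fz -0.4 knob -87.0 17.57
-92 False Ft 1.0 Fr 0.7 Fz -1.1 knob -92.1 17.88
```

View pics/s5.png

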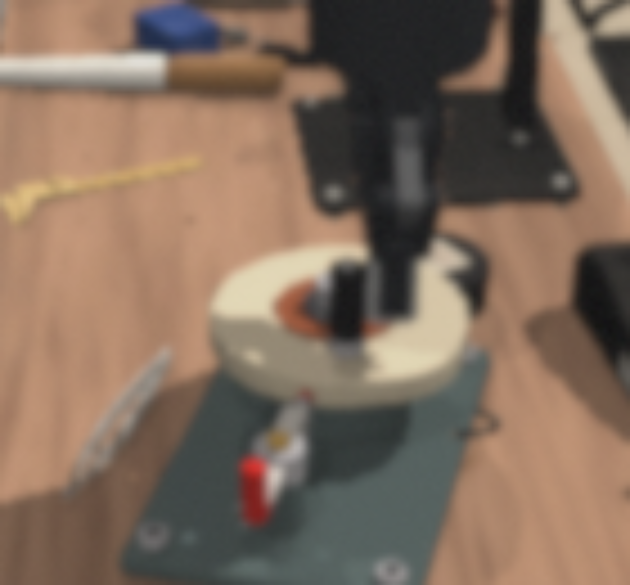

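View pics/t5.png

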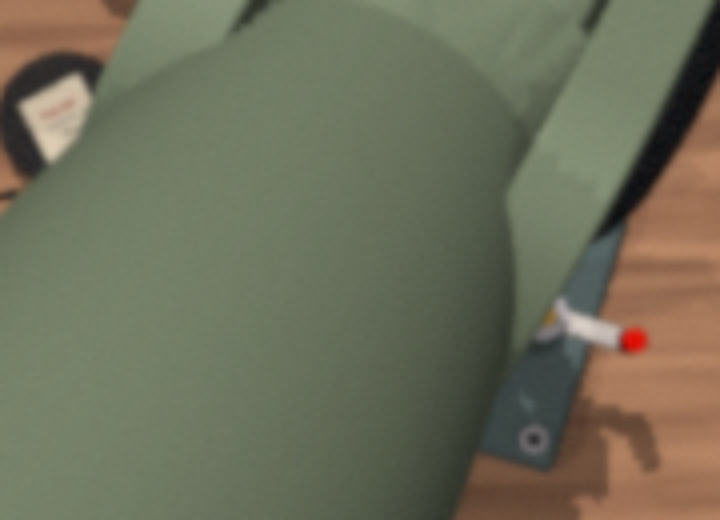

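```bash
python3 - <<'E'
from cell import *
from h import *
f0=np.load('f0k.npy');d=-92;mx=0
while d>-178:
    d-=3;a=np.radians(d)
    p,r=kp(a,0);h=move_l(p,.025,rot=r,until_force=18)
    s=get_state();F=np.array(s['contact_force'])-f0;Ft=F[:2]@u(a+np.pi/2)
    print(d,h,'Ft %.1f Fr %.1f Fz %.1f'%(Ft,F[:2]@u(a),F[2]),'knob %.1f'%knobang(s['position'],a),round(s['clock'],2))
    mx=max(mx,Ft)
    if h or (mx>4 and Ft<.45*mx): break
f=grab_frame('side');cv2.imwrite('pics/s6.png',cv2.resize(f['img'][130:260,250:390,::-1],None,fx=4.5,fy=4.5))
E
```

```text
-95 False Ft 1.2 Fr 1.1 Fz -0.3 knob -95.0 18.23
-98 False Ft 0.6 Fr 1.2 Fz 0.1 knob -98.0 18.48
-101 False Ft 0.3 Fr -0.2 Fz -0.8 knob -101.0 18.73
-104 False Ft 0.3 Fr -0.4 Fz 0.3 knob -104.0 18.98
-107 False Ft -0.4 Fr 0.3 Fz 0.3 knob -107.1 19.23
-110 False Ft -0.8 Fr 1.1 Fz 0.5 knob -110.1 19.48
-113 False Ft 0.4 Fr 1.7 Fz -0.3 knob -113.1 19.73
-116 False Ft -0.7 Fr 1.0 Fz -0.1 knob -116.1 19.98
-119 False Ft 0.7 Fr 1.0 Fz 0.9 knob -119.2 20.23
-122 False Ft 0.0 Fr -0.1 Fz 0.2 knob -122.1 20.48
-125 False Ft 1.4 Fr -0.1 Fz -0.4 knob -124.7 20.73
-128 False Ft 1.3 Fr 0.7 Fz -0.9 knob -127.6 20.98
-131 False Ft 2.6 Fr -0.1 Fz -1.2 knob -130.6 21.23
-134 False Ft 2.8 Fr 0.8 Fz -1.4 knob -133.7 21.48
-137 False Ft 4.2 Fr 0.8 Fz -1.7 knob -136.8 21.73
-140 False Ft 4.2 Fr 0.2 Fz -0.4 knob -139.7 21.98
-143 False Ft 3.8 Fr 1.2 Fz -1.5 knob -142.9 22.23
-146 False Ft 3.5 Fr 0.5 Fz -0.4 knob -146.0 22.48
-149 False Ft 3.1 Fr 0.4 Fz -0.0 knob -149.4 22.73
-152 False Ft 3.0 Fr 1.3 Fz 1.1 knob -152.6 22.98
-155 False Ft 2.6 Fr 1.6 Fz 1.1 knob -155.7 23.23
-158 False Ft 2.4 Fr 1.0 Fz -0.2 knob -158.9 23.48
-161 False Ft 0.7 Fr -0.5 Fz 0.3 knob -162.1 23.73
```

View pics/s6.png

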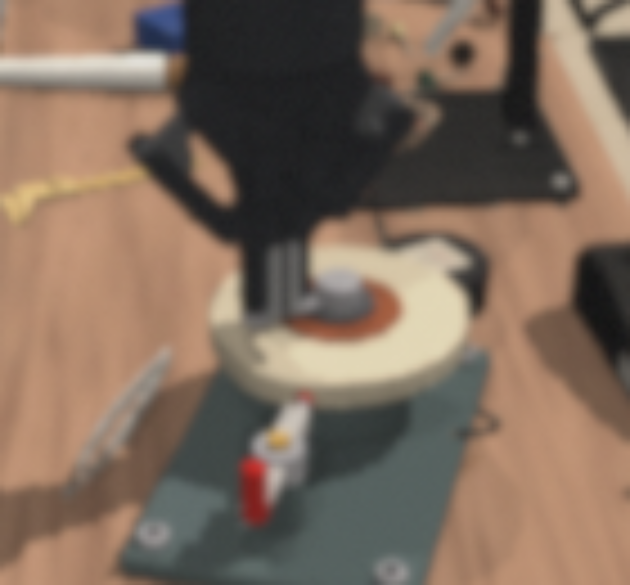

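```bash
python3 - <<'E'
from cell import *
from h import *
f0=np.load('f0k.npy');d=-161
while d>-180:
    d-=4;a=np.radians(d)
    p,r=kp(a,0);h=move_l(p,.03,rot=r,until_force=18)
    s=get_state();F=np.array(s['contact_force'])-f0;Ft=F[:2]@u(a+np.pi/2)
    print(d,h,'Ft %.1f Fr %.1f'%(Ft,F[:2]@u(a)),'knob %.1f'%knobang(s['position'],a),round(s['clock'],2))
# swap sides
move_l(kp(a,.012)[0],.08);move_l(kp(a,.012,.13)[0],.15)
move_l(kp(a,.025,.13,-1)[0],.15);move_l(kp(a,.025,.082,-1)[0],.1);sleep(.1)
f0=np.array(get_state()['contact_force']);np.save('f0k2.npy',f0)
move_l(kp(a,.006,.082,-1)[0],.06);d+=0
while d<-118:
    d+=3;a=np.radians(d)
    p,r=kp(a,0,.082,-1);h=move_l(p,.025,rot=r,until_force=18)
    s=get_state();F=np.array(s['contact_force'])-f0;Ft=F[:2]@u(a+np.pi/2)
    print(d,h,'Ft %.1f Fr %.1f'%(Ft,F[:2]@u(a)),'knob %.1f'%knobang(s['position'],a,-1),round(s['clock'],2))
    if h: break
E
```

```text
-165 False Ft 0.7 Fr -0.2 knob -166.4 24.02
-169 False Ft 0.1 Fr 0.6 knob -169.9 24.27
-173 False Ft 0.5 Fr 0.2 knob -173.4 24.52
-177 False Ft 1.4 Fr -0.4 knob -177.1 24.77
-181 False Ft -0.1 Fr 0.1 knob -181.1 25.02
-178 False Ft -0.5 Fr 1.1 knob -178.2 28.12
-175 False Ft -0.7 Fr 0.5 knob -175.2 28.38
-172 False Ft -1.2 Fr 0.4 knob -172.3 28.62
-169 False Ft -1.8 Fr 1.1 knob -169.5 28.88
-166 False Ft -3.5 Fr 1.1 knob -166.5 29.12
-163 False Ft -3.5 Fr 0.4 knob -163.7 29.38
-160 False Ft -4.8 Fr 0.4 knob -160.8 29.62
-157 False Ft -5.3 Fr 1.9 knob -157.9 29.88
-154 False Ft -5.2 Fr 1.1 knob -155.0 30.12
-151 False Ft -4.5 Fr 1.3 knob -152.0 30.38
-148 False Ft -5.0 Fr 1.1 knob -148.8 30.62
-145 False Ft -5.0 Fr -0.5 knob -145.4 30.88
-142 False Ft -3.8 Fr 0.1 knob -141.8 31.12
-139 False Ft -2.1 Fr -0.1 knob -138.3 31.38
-136 False Ft -2.3 Fr -0.2 knob -135.1 31.62
-133 False Ft -1.0 Fr -0.1 knob -132.0 31.88
-130 False Ft -0.5 Fr 0.5 knob -128.8 32.12
-127 False Ft -0.4 Fr -0.1 knob -125.9 32.38
-124 False Ft -0.1 Fr 0.4 knob -123.3 32.62
-121 False Ft -0.8 Fr 0.1 knob -120.8 32.88
-118 False Ft -0.7 Fr 1.1 knob -118.0 33.12
```

```bash
python3 - <<'E'
from cell import *
from h import *
d=-118;a=np.radians(d)
move_l(kp(a,.012,.082,-1)[0],.08);move_l(kp(a,.012,.13,-1)[0],.15)
move_l(kp(a,.025,.13)[0],.15);move_l(kp(a,.025)[0],.1);sleep(.1)
f0=np.array(get_state()['contact_force'])
move_l(kp(a,.006)[0],.06)
while d>-149:
    d=max(d-4,-149);a=np.radians(d)
    p,r=kp(a,0);h=move_l(p,.025,rot=r,until_force=18)
    s=get_state();F=np.array(s['contact_force'])-f0;Ft=F[:2]@u(a+np.pi/2)
    print(d,h,'Ft %.1f Fr %.1f'%(Ft,F[:2]@u(a)),'knob %.1f'%knobang(s['position'],a),round(s['clock'],2))
    if h: break
move_l(kp(a,.02)[0],.04);move_l(kp(a,.02,.18)[0],.15)
set_joints([-1.259, 0.326, -0.193, 1.052, 0, 1.437])
print(get_state()['clock'])
ft=grab_frame('top');fs=grab_frame('side')
cv2.imwrite('pics/t7.png',cv2.resize(ft['img'][140:270,250:430,::-1],None,fx=4.4,fy=4.4,interpolation=cv2.INTER_CUBIC));np.save('ft7.npy',ft,allow_pickle=True)
cv2.imwrite('pics/s7.png',cv2.resize(fs['img'][160:260,250:390,::-1],None,fx=5.5,fy=5.5,interpolation=cv2.INTER_CUBIC))
g=cv2.cvtColor(ft['img'],cv2.COLOR_RGB2GRAY).astype(np.float32)
for b in range(-180,180,10):
    rs=np.arange(.05,.075,.0005)
    v=np.array([cv2.getRectSubPix(g,(1,1),tuple(map(float,proj(ft,[*(A+r*u(np.radians(b))),.062]))))[0,0] for r in rs])
    i=np.argmax(v<(v[:8].mean()+v[-8:].mean())/2);print(b,round(1000*rs[i],1),end=' | ')
for c in('top','side'):
  print([(r['centre'],r['score']) for r in tip_of(c,'feeler_ball_center')[:2]],[(r['centre'],r['score']) for r in tip_of(c,'tab')[:2]])
E
```

```text
-122 False Ft 1.0 Fr -0.3 knob -121.8 36.26
-126 False Ft 1.3 Fr 0.9 knob -125.4 36.53
-130 False Ft 3.2 Fr -0.5 knob -129.3 36.81
-134 False Ft 3.7 Fr -0.6 knob -133.4 37.08
-138 False Ft 4.2 Fr -0.2 knob -137.6 37.36
-142 False Ft 2.9 Fr -0.8 knob -141.7 37.63
-146 False Ft 3.2 Fr -0.2 knob -146.0 37.91
-149 False Ft 3.4 Fr -0.2 knob -149.2 38.16
40.9667
-180 59.5 | -170 59.5 | -160 59.5 | -150 59.5 | -140 59.0 | -130 60.5 | -120 62.5 | -110 61.5 | -100 62.5 | -90 61.0 | -80 59.5 | -70 59.5 | -60 59.5 | -50 58.5 | -40 59.0 | -30 59.5 | -20 60.0 | -10 60.0 | 0 60.0 | 10 60.0 | 20 61.5 | 30 62.5 | 40 61.0 | 50 60.5 | 60 62.0 | 70 62.0 | 80 61.0 | 90 60.5 | 100 60.5 | 110 60.5 | 120 59.5 | 130 60.5 | 140 60.0 | 150 59.5 | 160 59.5 | 170 59.5 | [([361.3, 211.4], 0.52)] [([406.9, 224.3], 0.6)]
[] [([307.5, 237.9], 0.65)]
```

View pics/t7.png

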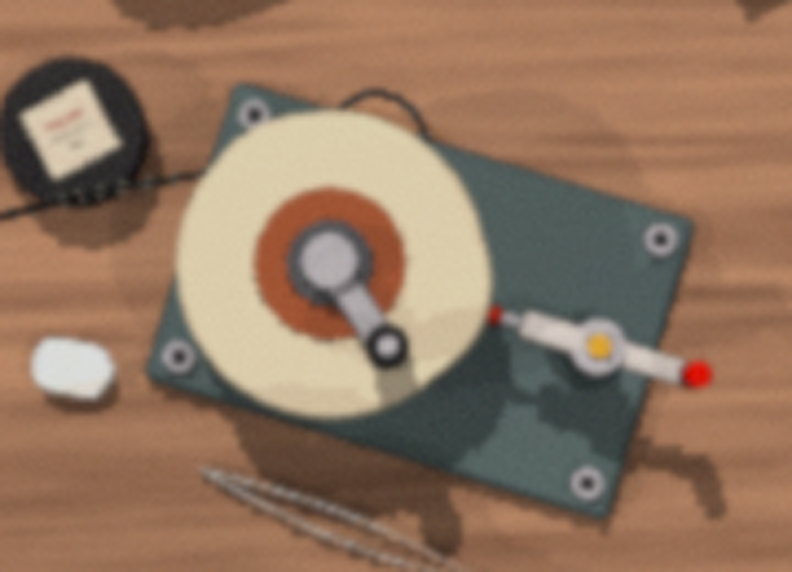

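View pics/s7.png

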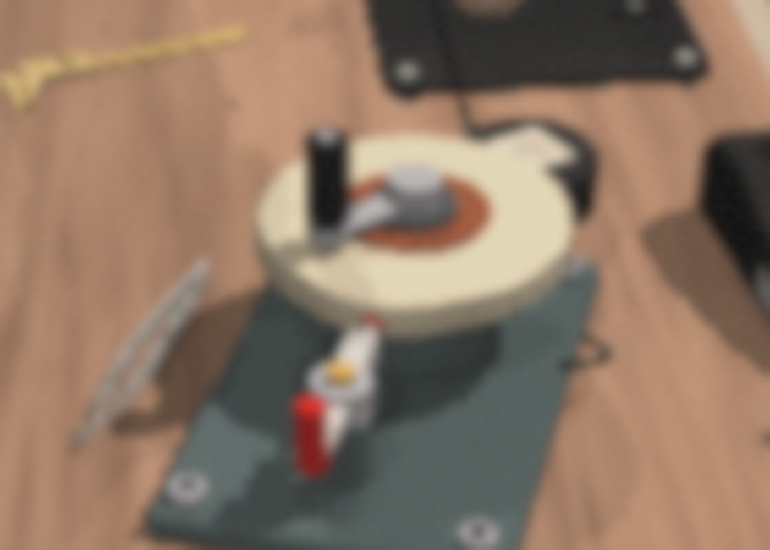

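```bash
python3 - <<'E'
from h import *
ft=np.load('ft7.npy',allow_pickle=True).item()
im=ft['img'].astype(int)
m=((im[...,0]-np.maximum(im[...,1],im[...,2]))>50)
m[:140]=0;m[270:]=0
w=np.where(m,(im[...,0]-np.maximum(im[...,1],im[...,2])),0).astype(float)
def cen(x0,x1,y0,y1,k=40):
    s=im[y0:y1,x0:x1];v=np.clip(s[...,0]-np.maximum(s[...,1],s[...,2])-k,0,None).astype(float);Y,X=np.mgrid[y0:y1,x0:x1];return (X*v).sum()/v.sum(),(Y*v).sum()/v.sum()
tb=cen(400,418,215,235);bl=cen(358,368,206,218,60)
T=ray(ft,tb,.076)[:2];B=ray(ft,bl,.055)[:2]
print(tb,bl)
for n,P in(('tab',T),('ball',B)):print(n,P,'stand y',(P-A)@u(D0)*-1e3,'x',(P-A)@u(D0+np.pi/2)*1e3)
v=T-PIV;print('q est',1+np.arctan2(v@u(D0+np.pi/2),v@u(D0)),np.linalg.norm(v));v=T-B;print('line angle',np.degrees(np.arctan2(v[1],v[0])))
E
```

```text
(np.float64(408.7489633724948), np.float64(225.168797512094)) (np.float64(362.0164835164835), np.float64(210.95054945054946))
tab [ 0.45895583 -0.32982591] stand y -147.26842405203016 x -2.026986209508568
ball [ 0.48601592 -0.25362484] stand y -66.42608691413876 x -0.19146733059039778
q est 0.9477631023475934 0.03882137782938116
line angle -109.550672673977
```

```bash
python3 - <<'E'
from cell import *
from h import *
movep(*tabpose(1.0,.02,.16,1)); move_l(tabpose(1.0,.02,.06,1)[0],.15);sleep(.1)
f0=np.array(get_state()['contact_force']);p1,r=tabpose(1.0,0,.06,1);t=u(D0+np.pi/2)
for k in range(-8,16,2):
    p=p1.copy();p[:2]+=.001*k*t
    move_l(p,.04);s=get_state();F=np.array(s['contact_force'])-f0
    print(k,'Ft %.1f'%(F[:2]@t),'adv %.2f'%(1e3*(s['position']-p1)[:2]@t),round(s['clock'],1))
    if F[:2]@t<-25:break
move_l(tabpose(1.0,.03,.06,1)[0],.12);move_l(tabpose(1.0,.03,.16,1)[0],.2)
set_joints([-1.259, 0.326, -0.193, 1.052, 0, 1.437]);sleep(.3)
ft=grab_frame('top');im=ft['img'].astype(int)
cv2.imwrite('pics/t8.png',cv2.resize(ft['img'][140:270,250:430,::-1],None,fx=4.4,fy=4.4,interpolation=cv2.INTER_CUBIC))
def cen(x0,x1,y0,y1,k=40):
    s=im[y0:y1,x0:x1];v=np.clip(s[...,0]-np.maximum(s[...,1],s[...,2])-k,0,None).astype(float);Y,X=np.mgrid[y0:y1,x0:x1];return (X*v).sum()/v.sum(),(Y*v).sum()/v.sum()
tb=cen(400,418,215,235);bl=cen(358,368,206,218,60);B=ray(ft,bl,.055)[:2]
print(tb,bl,(B-A)@u(D0)*-1e3,get_state()['clock'])
E
```

```text
-8 Ft 0.0 adv -7.71 44.3
-6 Ft 0.7 adv -5.98 44.5
-4 Ft 0.9 adv -3.85 44.8
-2 Ft -1.1 adv -2.33 45.0
0 Ft -5.8 adv -2.14 45.3
2 Ft -10.5 adv -2.03 45.5
4 Ft -15.3 adv -1.88 45.8
6 Ft -20.1 adv -1.81 46.0
8 Ft -24.8 adv -1.68 46.3
10 Ft -29.9 adv -1.59 46.5
(np.float64(408.75927835051544), np.float64(225.17147766323023)) (np.float64(361.9945054945055), np.float64(210.96703296703296)) -66.39785513249727 49.6917
```

View pics/t8.png

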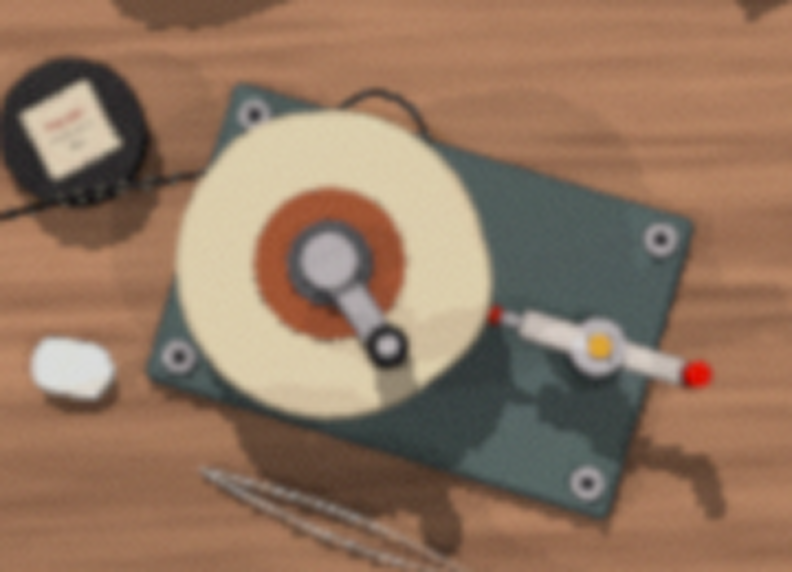

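```bash
python3 -c "
from cell import *
sign_off();print(get_state()['clock'])"
```

```text
the job is handed in; nothing more can be done
the job is handed in; nothing more can be done
```

The job is handed in: the feeler is in against its stop and the wheel stands with its highest spot under the feeler ball. I handed in shortly after the last clock reading of 49.7 s, out of the 70 s allowed.

- **Feeler:** I pushed the tab round with the shut fingers until it stopped dead. A second push near the end moved it only about 0.5 mm at up to 30 N, so it is at its stop. The camera was less sure: it put the joint at 0.95 to 0.98 rad, just above the 0.93 limit.
- **Finding the spot:** The first top picture showed the bulge about 117° from the feeler. I turned the wheel by its knob that far and felt the drag both ways.
    - The forces were read between steps, with the arm stopped. Drag was about 0.5 N where the rim is round and peaked at 4.2 N one way and 5.3 N the other, so it was partly below the 5 to 8 N stated for the highest spot.
    - The two directions centred on a knob angle of about −149° (base frame), which agreed with the picture. I did not turn the wheel past the lesser spot.
- **Last checks:** The ball is about 66.4 mm out from the spindle axis; at least 66.0 mm is needed, and the cameras are good to about 2 mm. The rim outline shows the bulge centred within a few degrees of the feeler. The arm is back at its start pose, touching nothing.
- **Left alone:** The tin, loupe and tweezers look unmoved in the pictures. Side force on the knob stayed under about 2 N; I did not measure the spindle's offset directly.

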